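Tip the lens carton down into the frame on the mat

ROBOT

A 7-joint arm with a two-finger parallel gripper is mounted at the origin on a cart in front of the work surface, level with it; the furniture and walls round the work are solid. World frame = base frame: x ahead of the robot, y to its left, z up, the work surface at z = 0. Lengths are in m, angles in rad, forces in N, time in s.
With the tool pointing down it reaches from about 0.4 to 0.85 m from the base axis. Payload 10.4 kg.
Tool frame: the origin (TCP) lies midway between the tips of the shut fingers; the grasp point (between the pads) lies 19 mm behind it; z points along the fingers, y is the direction in which the jaws open and shut (so a half turn about z gives the same grasp; the last joint's range is limited). The gripper opens to 85 mm and grips with 20 to 120 N. Pads are 22 mm wide; open, the fingers measure 114 mm over their backs; the gripper's body (76 mm by 85 mm) begins 54 mm behind the grasp point. The pads swing forward as they close: fully open they stand 13 mm farther back than shut.
Start: joints at [1.301, 0.332, -0.065, 1.46, 0.022, 1.35, -0.088], TCP at [0.153, -0.606, 0.231] pointing down, gripper open.
Joint ranges: [-2.6, 2.6], [-0.5, 2.12], [-1.47, 1.34], [0.16, 2.42], [-1.27, 4.41], [0.06, 2.06], [-2.6, 2.6]. Speed limits (rad/s): [2.22, 2.22, 2.79, 2.79, 3.14, 3.14, 3.14].

INTERFACE

Orientations are given as a unit quaternion [x, y, z, w].
In Python, from workcell import manip, camera, camera_info, workorder, nets gives the robot as it stands.
- The arm moves only by the tool apply_moves, never from a script. Its argument "commands" is a list of rows, each a list of 5 numbers: the shift along the tool's x, y, z in m, then the turn about the tool's z in degrees, then the gripper command: -1 is fully open, 1 is shut, values between are in proportion. A call has 1 to 5 rows; each row shifts and turns the pose as measured when the row begins, along the tool's axes as they then stand; what a row does not reach is not made up. A row lasts 1/12 s, in which the tool goes at most 41.7 mm and 7.16 degrees, less where a joint would pass 70% of its speed; a pose out of reach is approached as far as the arm can. A call is refused whole if a number of a shift passes 0.0417 or a number of a turn 7.16, either way. A call with a gripper value outside its range is refused whole. The fingers move at their own pace and stop on an object; "squeeze" is the grip in N (left out, the last holds). Time passes only in rows, so rows that do not move let the fingers close. It gives the time, the measured TCP pose, the force and the opening at its end, in the units of the state.
- manip.get_obs(): the state, without advancing time (a new reading comes with each control period).
- camera(name): name is "scene" or "top"; returns (picture, depth): 384x512x3 uint8, red, green, blue; 384x512 float32, m along the optical axis (not along the pixel's ray), 0 where there is no reading.
- camera_info(name): a dict with "camera_matrix" (3x3 intrinsics, pixels), "xyz" and "rotation" of the camera in the world. Camera axes: x right, y down, z forward; pixel columns grow to the right and rows downward; lengths in m; the calibration is good to about 2 mm. A picture is of the moment at which its call begins. camera_info takes no time and is no camera call.
- workorder.hand_in(): hands the job in, once; it reports no verdict.
Trained networks look in the newest picture that a camera, given by its name, has taken for a name from the list of things; names that differ only in an ending like _2 or _b are one class to them, and where a whole thing is asked for, a point or a joint stands for the part that bears it (a point fixed in the world has none). Each returns a list of dicts, best first, with "conf" (0 to 1); they miss things now and then, are a little off and sometimes report something else, mostly with a low value. They report only what shows in the picture. A call takes as long as a camera call. They do not tell look-alikes from the thing itself.
- nets.look_for(camera, thing): "rect" ([left, top, width, height] in pixels, round what is visible of it).
- nets.place_of(camera, thing): "xy" ([column, row] in pixels: a listed point, or the origin of a listed thing).
The state is a dict: "clock": time; "joint_pos": joint angles; "joint_velocities": joint speeds; "tau": joint torques, N m; "position": TCP position; "ee_rot": TCP orientation; "ft_force": force on the tool from outside, world axes, zero at the start; "torque": the same for the moment, N m; "grip_width": opening from 0.0 (shut) to 1.0 (fully open).
Only numpy, scipy, OpenCV 4.12 (cv2) and the standard library are available. Lean on these libraries where they do the work, as an engineer would, in place of code of your own. Each camera call takes 0.05 s, during which the arm holds its last target. There are 200 camera calls.

TASK

Without picking it up, push the standing carton low down so that it slides, still upright, over the mat until its foot is a little way inside the near line of the white frame. Then tip it over with a push near its top so that it falls away from its label side and comes to lie label up, wholly inside the frame, and leave it there. Leave the other things on the worktop as they are.

Things in the scene. Friction and masses are not known exactly. Their poses are not given: they have to be found in the camera images.
- carton: the standing plain closed cardboard carton, rigid, 34 (x) x 70 (y) x 80 (z) mm, 0.08 to 0.17 kg, on its 34 x 70 mm end on the mat. Origin: centre of its underside, z up through it. +x: plain front face, looks towards the frame (within about 9 degrees), ends up underneath; -x: face with a white label (four plain grey bars), ends up on top
- carton_mid (a point): centre of the carton's volume, 40 mm above its underside. A push near the foot (below about 15 mm) slides the standing carton over the mat; a push in its upper half tips it over its front bottom edge, which stays nearly in place
- toe (a point): middle of the carton's front bottom edge, 17 mm ahead (+x) of its origin; at the start it stands 40 to 85 mm short of the outer edge of the frame's near line
- foot_l (a point): front face of the carton, lower left corner (carton x +17, y +35, z 0 mm)
- foot_r (a point): front face, lower right corner (carton x +17, y -35, z 0 mm)
- head_l (a point): front face, upper left corner (carton x +17, y +35, z 80 mm)
- head_r (a point): front face, upper right corner (carton x +17, y -35, z 80 mm)
- mat: dark rubber mat fixed to the worktop, 300 (x) x 140 (y) x 3 (z) mm. Origin: centre of its underside, z up, +x the direction from the standing carton to the frame, in which it has to fall. White line frame on it (lines 4 mm wide, flush, no obstacle): outer edges at mat x +5 mm (near line) and +123 mm (far line), y -50 and +50 mm
- frame (a point): centre of the white frame, on the mat's top (mat x +64, y 0, z 3 mm); axes as the mat. The frame's outer size is 118 (x) x 100 (y) mm
- lens_spray: lens cleaner spray bottle, 42 mm across, 140 mm tall, standing on the worktop on the left of the frame; origin at the centre of its underside. To be left alone
- screw_box: flat screw assortment box, 67 x 115 x 21 mm, on the left of the mat; origin at the centre of its underside. To be left alone
- lens_blank: clear round lens blank, 62 mm across, 6 mm thick, lying to the right of the mat, near the front edge of the worktop; origin at the centre of its underside. To be left alone
- low_carton: low cardboard carton lying flat, 60 x 90 x 40 mm, further right; origin at the centre of its underside. To be left alone
- pad_roll: roll of pads, 62 mm across, 26 mm high, further right; origin at the centre of its underside. To be left alone
Things that resemble listed ones, but are neither listed nor needed, are in the scene too. Leave any black look-alike of the carton alone.

How it is judged:
By the outcome, as a careful person would: the job done as asked, in the order asked, and still so for the second after the job is handed in, with the robot touching nothing.
It also fails if it takes over 42 s, if anything falls off the work surface, if the arm or the gripper's body presses on something with over 40 N, if the wrist force passes 120 N, or if a joint passes its speed limit or range.

## Working session

There is one attempt and no reset: what is moved stays moved. The work goes in short steps, Python scripts to look and compute and a tool call to move; the robot and the scene stay as the last step left them, time stands still between calls to the robot, and variables do not carry over. Pictures are saved under pics/ and viewed, about 8 in all and at most 12, crops included, and the job is handed in when it is done.

Besides the shell and the picture viewer there is one more tool, called after "Request:" as a command line: name --pt "numbers of a row" for each row, then --argument value for the rest. apply_moves: Moves the arm, as the interface text tells. Its arguments: {"type":"object","properties":{"commands":{"type":"array","items":{"type":"array","items":{"type":"number"}}},"squeeze":{"type":"number"}},"required":["commands"]}

```bash
mkdir -p pics; ls; cat > h.py <<'E'
from workcell import manip, camera, camera_info, workorder, nets
import numpy as np, cv2
def P(cam,uv,z=None,depth=None):
    i=camera_info(cam);K=np.array(i["camera_matrix"]);R=np.array(i["rotation"]);t=np.array(i["xyz"])
    if R.shape!=(3,3):
        from scipy.spatial.transform import Rotation as Ro; R=Ro.from_quat(R).as_matrix()
    r=R@np.linalg.inv(K)@np.array([uv[0],uv[1],1.])
    s=(z-t[2])/r[2] if z is not None else depth
    return t+s*r
E
python3 - <<'E'
from h import *
for c in("scene","top"):
    im,d=camera(c); cv2.imwrite(f"pics/{c}0.png",im[:,:,::-1]); np.save(c+"_d.npy",d)
    print(c,camera_info(c))
    for n,z in(("carton",.003),("carton_mid",.043),("toe",.003),("foot_l",.003),("foot_r",.003),("head_l",.083),("head_r",.083),("mat",.0),("frame",.003)):
        for q in nets.place_of(c,n)[:2]: print(n,np.round(q["xy"],1),round(q["conf"],2),np.round(P(c,q["xy"],z),4))
o=manip.get_obs();print({k:np.round(v,3) for k,v in o.items()})
E
```

```text
pics
scene {'camera_matrix': array([[395.71468742,   0.        , 259.03181834],
       [  0.        , 395.71468742, 192.2604878 ],
       [  0.        ,   0.        ,   1.        ]]), 'xyz': array([0.06550234, 1.00753233, 0.78684272]), 'rotation': array([-0.23176509,  0.86914895, -0.42022765,  0.11947284])}
carton [159.5 266.1] 0.87 [0.6453 0.5466 0.003 ]
carton [246.  226.3] 0.67 [0.5285 0.3075 0.003 ]
carton_mid [153.4 258.5] 0.84 [0.646  0.5586 0.043 ]
carton_mid [246.7 216.8] 0.71 [0.5237 0.309  0.043 ]
toe [163.8 264.7] 0.91 [0.6387 0.5374 0.003 ]
toe [240.8 218.6] 0.64 [0.5594 0.2868 0.003 ]
foot_l [247.2 213.5] 0.93 [0.5548 0.2581 0.003 ]
foot_l [167.5 277.4] 0.9 [0.6024 0.5652 0.003 ]
foot_r [247.2 213.5] 0.93 [0.5548 0.2581 0.003 ]
foot_r [167.5 277.4] 0.9 [0.6024 0.5652 0.003 ]
head_l [154.6 238.1] 0.9 [0.6592 0.5291 0.083 ]
head_l [231.4 209.5] 0.82 [0.5512 0.3417 0.083 ]
head_r [154.6 238.1] 0.9 [0.6592 0.5291 0.083 ]
head_r [231.4 209.5] 0.82 [0.5512 0.3417 0.083 ]
mat [226.2 213.8] 0.87 [0.6112 0.2874 0.    ]
frame [210.5 202.6] 0.86 [0.6812 0.2704 0.003 ]
top {'camera_
[... 931 characters left out ...]
_r [241.5 188.6] 0.8 [0.5438 0.2689 0.083 ]
mat [235.7 174.3] 0.96 [0.6052 0.2888 0.    ]
mat [238.2 154.4] 0.64 [0.667  0.2806 0.    ]
frame [239.5 155.9] 0.57 [0.6613 0.2766 0.003 ]
{'clock': np.float64(1.0), 'joint_pos': array([ 1.301,  0.332, -0.065,  1.46 ,  0.022,  1.35 , -0.088]), 'joint_velocities': array([-0.   ,  0.   ,  0.   ,  0.   ,  0.001, -0.001, -0.001]), 'tau': array([ 1.0000e-03, -6.2524e+01,  5.0000e-02, -3.9184e+01,  1.7000e-02,
        2.0000e-03, -0.0000e+00]), 'position': array([ 0.153, -0.606,  0.231]), 'ee_rot': array([0.992, 0.123, 0.   , 0.   ]), 'ft_force': array([ 0.603, -0.422,  1.342]), 'torque': array([ 0.019, -0.005,  0.013]), 'grip_width': np.float64(1.002)}
```

View pictures.

```bash
python3 - <<'E'
import cv2
a=cv2.imread("pics/top0.png");b=cv2.imread("pics/scene0.png")
cv2.imwrite("pics/topc.png",cv2.resize(a[100:250,120:320],(800,600),interpolation=cv2.INTER_CUBIC))
E
```

```text
(no output)
```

View pics/topc.png

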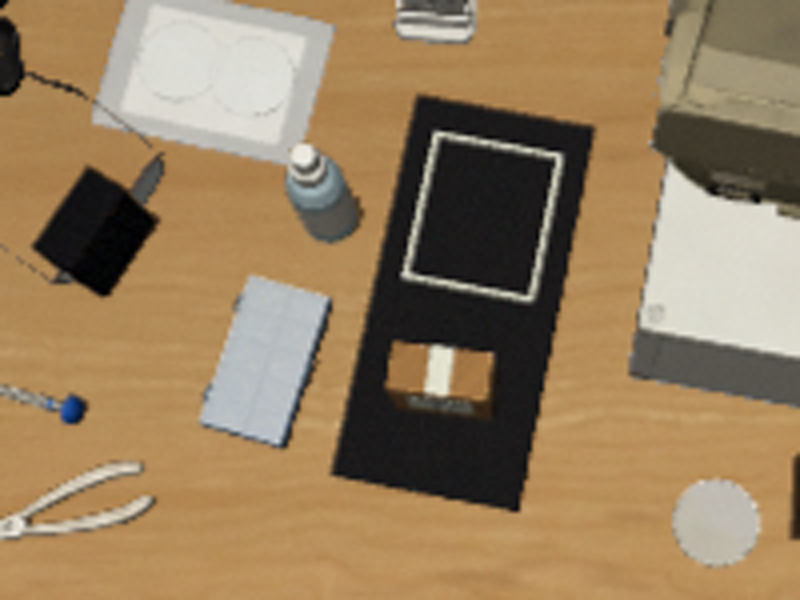

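View pics/scene0.png

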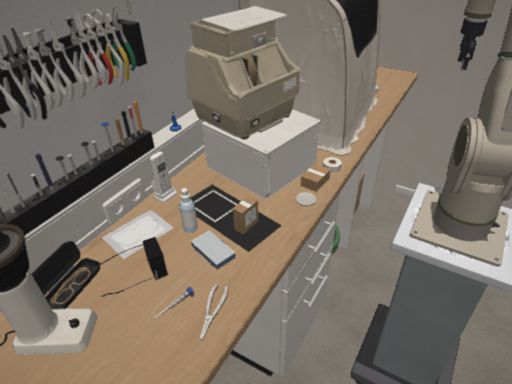

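View pics/top0.png

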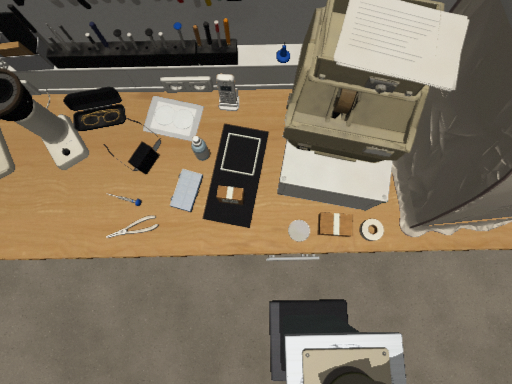

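Top crop (full px = 120+u/4, 100+v/4): carton stands on the mat at about full (231,192), label side toward the robot, and the frame spans (221–261, 133–175). The black look-alike is at (144,157) and the spray bottle at (201,147). The lensmeter and its white box are to the right of the mat. The nets' second "carton" hit is the black one.

```bash
cat > meas.py <<'E'
from h import *
def frame(im):
    q=np.array([(432,131),(563,154),(533,301),(402,277)],float)/4+[120,100]
    g=cv2.cvtColor(im,cv2.COLOR_RGB2GRAY)
    m=np.zeros_like(g);cv2.fillPoly(m,[np.int32(np.round(q+np.sign(q-q.mean(0))*3))],255)
    ys,xs=np.nonzero((m>0)&(g>90)); return np.array([P("top",(x,y),.003) for x,y in zip(xs,ys)])
def pts(cam,im,d):
    i=camera_info(cam);v,u=np.mgrid[0:384,0:512]
    from scipy.spatial.transform import Rotation as Ro
    R=Ro.from_quat(i["rotation"]).as_matrix();r=np.stack([u,v,np.ones_like(u)],-1)@np.linalg.inv(i["camera_matrix"]).T@R.T
    return i["xyz"]+r*d[...,None]
E
python3 - <<'E'
from meas import *
im=cv2.imread("pics/top0.png")[:,:,::-1].copy();d=np.load("top_d.npy")
F=frame(im);r=cv2.minAreaRect(F[:,:2].astype(np.float32)*1000);print("frame",r,len(F));print(cv2.boxPoints(r).round(1))
X=pts("top",im,d)
s=(abs(X[...,0]-.54)<.06)&(abs(X[...,1]-.295)<.06)&(X[...,2]>.072)&(X[...,2]<.1)
c=X[s];r=cv2.minAreaRect(c[:,:2].astype(np.float32)*1000);print("top face",r,len(c),c.mean(0),c[:,2].std())
Xs=pts("scene",None,np.load("scene_d.npy"))
s=(abs(Xs[...,0]-.54)<.06)&(abs(Xs[...,1]-.295)<.06)&(Xs[...,2]>.074)&(Xs[...,2]<.1)
c=Xs[s];print("scene top",cv2.minAreaRect(c[:,:2].astype(np.float32)*1000),len(c),c.mean(0))
s=(abs(Xs[...,0]-.53)<.08)&(abs(Xs[...,1]-.295)<.08)&(Xs[...,2]>.015)&(Xs[...,2]<.07);c=Xs[s];print("scene sides",cv2.minAreaRect(c[:,:2].astype(np.float32)*1000),c.mean(0))
# tall obstacles near path
t=(X[...,2]>.03)&(X[...,0]>.3)&(X[...,0]<.75)&(X[...,1]<.25)&(X[...,1]>-.35);o=X[t]
for y in np.arange(-.35,.25,.05):
    k=o[(o[:,1]>=y)&(o[:,1]<y+.05)]
    if len(k): print(round(y,2),"minx",k[:,0].min().round(3),"zmax",k[:,2].max().round(2))
E
```

```text
frame ((668.7422485351562, 273.6313171386719), (102.21112823486328, 120.0914306640625), 77.72989654541016) 280
[[599.2 236.5]
 [716.6 210.9]
 [738.3 310.8]
 [620.9 336.3]]
top face ((534.5821533203125, 302.2647705078125), (69.91016387939453, 34.98731231689453), 82.39505767822266) 333 [0.53362629 0.30230658 0.08307428] 0.0024338127561184452
scene top ((530.3663330078125, 302.7384948730469), (69.75141143798828, 35.83684539794922), 81.8388900756836) 240 [0.52939572 0.30496033 0.08051026]
scene sides ((518.341064453125, 308.531982421875), (78.42662048339844, 33.16679763793945), 57.66340255737305) [0.52177325 0.31448304 0.04240868]
-0.35 minx 0.435 zmax 0.3
-0.3 minx 0.433 zmax 0.37
-0.25 minx 0.43 zmax 0.47
-0.2 minx 0.448 zmax 0.52
-0.15 minx 0.548 zmax 0.6
-0.1 minx 0.451 zmax 0.48
-0.05 minx 0.415 zmax 0.48
-0.0 minx 0.418 zmax 0.48
0.05 minx 0.422 zmax 0.48
0.1 minx 0.525 zmax 0.48
0.15 minx 0.535 zmax 0.36
0.2 minx 0.345 zmax 1.03
```

Request:
apply_moves --pt "0.028 -0.0295 0 7.1 0.4" --pt "0.0245 -0.0325 0 7.1 0.4" --pt "0.02 -0.0355 0 7.1 0.4" --pt "0.0155 -0.0375 0 5.0 0.4" --pt "0.012 -0.0385 0 0 0.4"

```text
clock: 1.42
position: [0.2489, -0.43, 0.2283]
ee_rot: [0.993, -0.118, -0.002, 0.0]
ft_force: [1.3, 0.8, 0.8]
grip_width: 0.309
```

Request:
apply_moves --pt "0.0085 -0.039 0 -1.2 0.4" --pt "0.0085 -0.039 0 0 0.4" --pt "0.0085 -0.039 0 0 0.4" --pt "0.0085 -0.039 0 0 0.4" --pt "0.0085 -0.039 0 0 0.4"

```text
clock: 1.83
position: [0.3354, -0.2403, 0.2284]
ee_rot: [0.994, -0.107, -0.001, 0.002]
ft_force: [0.9, -1.0, 0.2]
grip_width: 0.297
```

Request:
apply_moves --pt "0.006 -0.04 0 0 0.4" --pt "0.006 -0.04 0 0 0.4" --pt "0.006 -0.04 0 0 0.4" --pt "0.006 -0.04 0 0 0.4" --pt "0.006 -0.04 0 0 0.4"

```text
clock: 2.25
position: [0.4079, -0.0449, 0.2288]
ee_rot: [0.994, -0.108, 0.001, 0.004]
ft_force: [0.8, -0.7, 0.5]
grip_width: 0.299
```

Request:
apply_moves --pt "-0.002 -0.041 0 0 0.4" --pt "-0.002 -0.041 0 0 0.4" --pt "-0.002 -0.041 0 0 0.4" --pt "-0.002 -0.041 0 0 0.4" --pt "-0.002 -0.041 0 0 0.4"

```text
clock: 2.67
position: [0.4418, 0.1606, 0.2292]
ee_rot: [0.994, -0.108, 0.005, 0.005]
ft_force: [0.7, -1.3, -0.7]
grip_width: 0.302
```

Request:
apply_moves --pt "0 -0.04 0 0 0.4" --pt "0 -0.04 0 0 0.4" --pt "0 -0.04 0 0 0.4" --pt "0 -0.036 0 0 0.4" --pt "0 0 0 0 0.4"

```text
clock: 3.08
position: [0.469, 0.3009, 0.2274]
ee_rot: [0.995, -0.104, 0.004, 0.002]
ft_force: [-0.7, 0.4, 0.4]
grip_width: 0.303
```

Request:
apply_moves --pt "0.006 -0.008 0.038 0 0.4" --pt "0.0 -0.007 0.04 0 0.4" --pt "0 0 0.04 0 0.4" --pt "0 0 0.035 0 0.4" --pt "0 0 0 0 0.4"

```text
clock: 3.5
position: [0.4818, 0.3147, 0.0721]
ee_rot: [0.995, -0.104, 0.007, 0.001]
ft_force: [-1.4, -0.5, -0.9]
grip_width: 0.299
```

```bash
python3 - <<'E'
from meas import *
im,d=camera("scene");cv2.imwrite("pics/s1.png",cv2.resize(im[150:262,170:320],(800,597),interpolation=cv2.INTER_CUBIC)[:,:,::-1])
o=manip.get_obs();print(o["position"],o["ee_rot"],o["ft_force"])
E
```

```text
[0.48298437 0.31554208 0.07545667] [ 9.94541347e-01 -1.04036283e-01  7.99285727e-03 -2.73708046e-04] [ 0.47565004 -0.37498717  0.01065552]
```

View pics/s1.png

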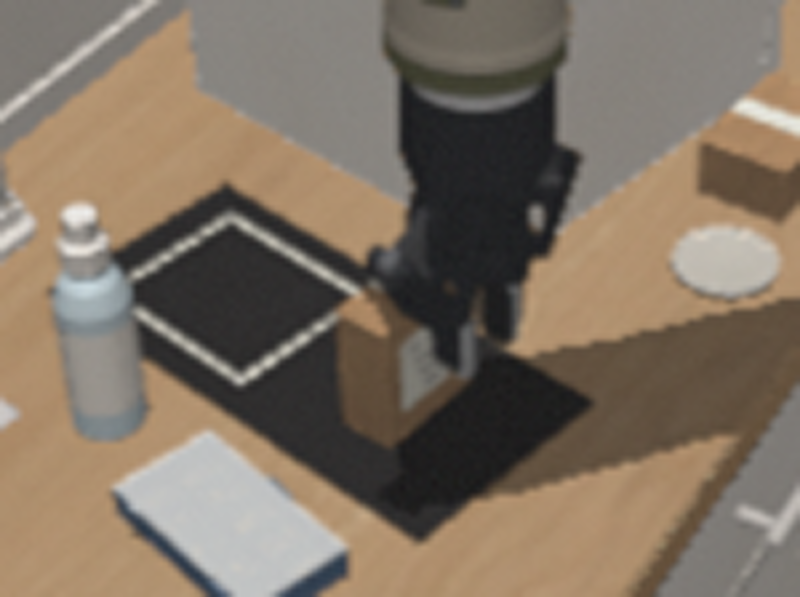

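The fingers hang just behind the carton's label side, spread along mat y (tips at crop (455,350) and (500,320)). The carton and its neighbours are untouched. Now I'll lower to about 13 mm.

Request:
apply_moves --pt "0 0.0015 0.03 0 0.4" --pt "0 0 0.025 0 0.4" --pt "0 0 0.004 0 0.4" --pt "0 0 0 0 0.4"

```text
clock: 3.88
position: [0.4892, 0.3158, 0.0256]
ee_rot: [0.994, -0.106, 0.012, -0.004]
ft_force: [-0.0, -0.0, 0.2]
grip_width: 0.296
```

Request:
apply_moves --pt "-0.004 0.0015 0.01 0 0.4" --pt "0 0 0.002 0 0.4" --pt "0 0 0 0 0.4" --pt "0 0 0 0 0.4"

```text
clock: 4.22
position: [0.4887, 0.3169, 0.0203]
ee_rot: [0.994, -0.107, 0.016, -0.008]
ft_force: [0.3, -0.2, -0.4]
grip_width: 0.305
```

Request:
apply_moves --pt "0 0.005 0.006 0 0.4" --pt "0 0.002 0.003 0 0.4"

```text
clock: 4.38
position: [0.4886, 0.3109, 0.0128]
ee_rot: [0.994, -0.107, 0.017, -0.009]
ft_force: [0.4, 0.6, -0.4]
grip_width: 0.299
```

Request:
apply_moves --pt "0.008 0 0.0004 0 0.4" --pt "0.006 0 0.0003 0 0.4" --pt "0.006 0 0.0003 0 0.4" --pt "0.006 0 0.0003 0 0.4" --pt "0.006 0 0.0003 0 0.4"

```text
clock: 4.8
position: [0.5219, 0.3028, 0.0116]
ee_rot: [0.994, -0.106, 0.016, -0.008]
ft_force: [-0.2, -0.6, 0.1]
grip_width: 0.296
```

```bash
cat > st.py <<'E'
from meas import *
import sys
E0=np.array([.9772,-.2125]);N0=np.array([.2125,.9772]);C=np.array([.6687,.2736])
def mat(p): q=np.asarray(p)[...,:2]-C; return np.stack([q@E0*1000+64,q@N0*1000],-1)
o=manip.get_obs();print("tcp mat",mat(o["position"]),o["position"],o["ee_rot"].round(4),o["ft_force"].round(1))
im,d=camera("top");X=pts("top",im,d);M=mat(X)
hsv=cv2.cvtColor(im,cv2.COLOR_RGB2HSV)
s=(abs(M[...,1])<60)&(M[...,0]>-110)&(M[...,0]<125)&(X[...,2]>.012)&(X[...,2]<.1)&(hsv[...,2]>60)
c=M[s]
if len(c): print("mat extents",c.min(0),c.max(0),"z",np.percentile(X[s][:,2],[5,50,95]));print(cv2.minAreaRect(c.astype(np.float32)),len(c))
for n,z in(("head_l",.083),("head_r",.083),("toe",.003),("foot_l",.003)):
    for q in nets.place_of("top",n)[:2]: print(n,round(q["conf"],2),mat(P("top",q["xy"],z)).round(1))
ims,ds=camera("scene");Xs=pts("scene",ims,ds);Ms=mat(Xs);h2=cv2.cvtColor(ims,cv2.COLOR_RGB2HSV)
s=(abs(Ms[...,1])<48)&(Ms[...,0]>-110)&(Ms[...,0]<125)&(Xs[...,2]>.012)&(Xs[...,2]<.1)&(h2[...,2]>60)&(h2[...,1]>60)
c=Ms[s];print("scene ext",np.percentile(c,2,axis=0),np.percentile(c,98,axis=0),cv2.minAreaRect(c.astype(np.float32)))
s2=s&(Xs[...,2]>.076);print("scene top",cv2.minAreaRect(Ms[s2].astype(np.float32)),np.percentile(Xs[s2][:,2],[5,95]))
if len(sys.argv)>1:
    a=cv2.resize(im[110:230,180:300],(400,400),interpolation=cv2.INTER_CUBIC);b=cv2.resize(ims[170:260,180:270],(400,400),interpolation=cv2.INTER_CUBIC)
    cv2.imwrite(f"pics/{sys.argv[1]}.png",np.hstack([a,b])[:,:,::-1])
E
python3 st.py a1
```

```text
tcp mat [-85.67170603  -2.62621137] [0.52189391 0.30283668 0.01156952] [ 0.9942 -0.1063  0.0163 -0.0084] [-0.2 -0.6  0.1]
head_l 0.74 [-46.9 277.6]
head_l 0.63 [ 19.3 244.3]
head_r 0.74 [-46.9 277.6]
head_r 0.63 [ 19.3 244.3]
toe 0.95 [-16.  255.6]
foot_l 0.76 [-53.2 259. ]
foot_l 0.74 [ 20.5 238.5]
scene ext [-104.97912655  -45.87896639] [-42.11044931  33.65735   ] ((-81.26026916503906, -0.20001602172851562), (99.58460998535156, 42.559120178222656), 43.76569747924805)
scene top ((-73.71142578125, -5.582008361816406), (92.82508087158203, 26.32878875732422), 45.674007415771484) [0.0790888  0.08681596]
```

View pics/a1.png

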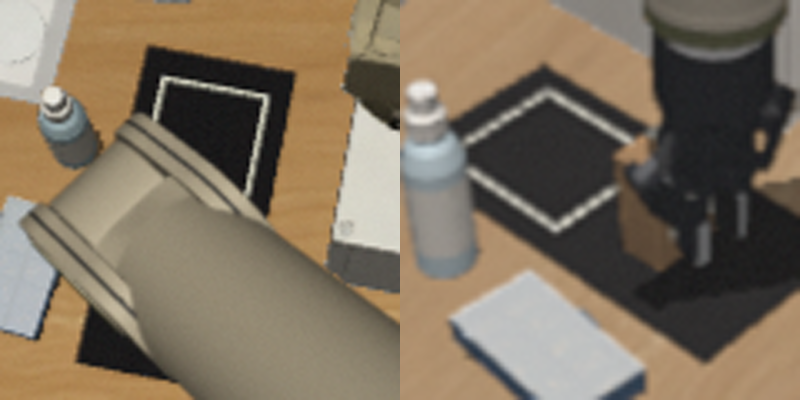

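Request:
apply_moves --pt "0.007 -0.0003 0.0001 0 0.4" --pt "0.007 -0.0003 0.0001 0 0.4" --pt "0.007 -0.0003 0.0002 0 0.4" --pt "0.007 -0.0003 0.0002 0 0.4" --pt "0.006 -0.0003 0.0002 0 0.4"

```text
clock: 5.52
position: [0.5558, 0.298, 0.012]
ee_rot: [0.994, -0.105, 0.016, -0.008]
ft_force: [-0.9, -0.2, -0.1]
grip_width: 0.298
```

```bash
cat > side.py <<'E'
from st import *
# left side face of carton in scene: plane points via depth, brown, low
s=(abs(Ms[...,1]-35)<14)&(Ms[...,0]>-110)&(Ms[...,0]<80)&(Xs[...,2]>.006)&(Xs[...,2]<.095)&(h2[...,2]>50)&(h2[...,1]>70)
c=np.c_[Ms[s],Xs[s][:,2]*1000]
for a,b in((8,20),(20,35),(35,50),(50,65),(65,78)):
    k=c[(c[:,2]>=a)&(c[:,2]<b)]
    if len(k)>3: print(a,b,len(k),"x",np.percentile(k[:,0],[3,97]).round(1),"y",np.percentile(k[:,1],[10,50,90]).round(1), "slope dy/dx",np.polyfit(k[:,0],k[:,1],1)[0].round(3))
E
python3 side.py a2; python3 - <<'E'
from h import *
E0=np.array([.9772,-.2125]);N0=np.array([.2125,.9772]);C=np.array([.6687,.2736])
for uv in((235.6,227.8),(244,233.5),(229.5,223.6),(237.4,230.8)):
    q=P("scene",uv,.003)[:2]-C;print(uv,q@E0*1000+64,q@N0*1000)
E
```

```text
tcp mat [-51.55262134  -0.19069983] [0.55575005 0.29796673 0.01200789] [ 0.9943 -0.1047  0.016  -0.0083] [-0.9 -0.2 -0.1]
head_l 0.95 [ 15.8 239.4]
head_l 0.94 [-49.3 263.2]
head_r 0.95 [ 15.8 239.4]
head_r 0.94 [-49.3 263.2]
toe 0.65 [-14.5 259.4]
foot_l 0.93 [-52.4 264.4]
foot_l 0.61 [  7.9 244.3]
scene ext [-72.6872694  -44.66565282] [-8.72437518 34.96734377] ((-43.221153259277344, -5.559440612792969), (97.89350128173828, 50.486061096191406), 69.00493621826172)
scene top ((-40.239662170410156, -3.3408203125), (94.41563415527344, 28.575654983520508), 47.166656494140625) [0.078521   0.09026779]
8 20 35 x [-45.  -13.2] y [25.2 32.4 34.1] slope dy/dx 0.198
20 35 42 x [-44.2 -10.2] y [24.9 32.5 34.4] slope dy/dx 0.147
35 50 33 x [-42.6 -12. ] y [31.7 32.9 34. ] slope dy/dx 0.034
50 65 15 x [-44.3  -9.9] y [32.3 33.3 35.3] slope dy/dx -0.151
65 78 4 x [-44.1  -8.8] y [32.  33.3 44.5] slope dy/dx -0.441
(235.6, 227.8) -62.18525137553269 27.838262574131218
(244, 233.5) -96.60009666371457 28.543266195789222
(229.5, 223.6) -36.27061900467993 27.129647235523656
(237.4, 230.8) -74.85216208023226 33.19536497418119
```

View pics/a2.png

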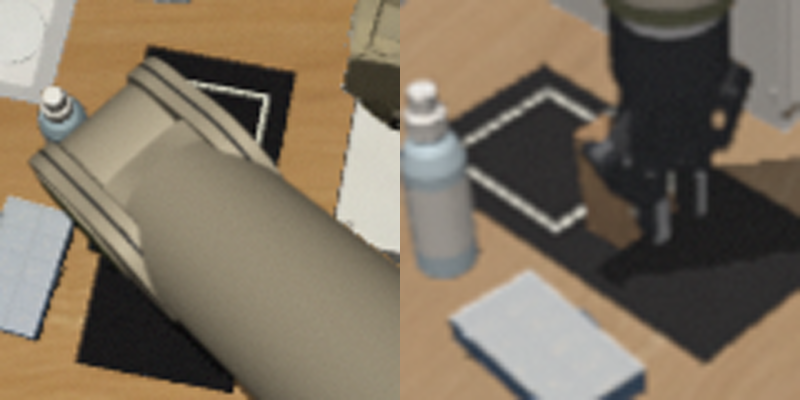

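The carton is upright: its left side spans mat x −45 to −10 at every height, y ≈ 33. About 30 mm more to push.

Request:
apply_moves --pt "0.007 0 0.0002 0 0.4" --pt "0.007 0 0.0002 0 0.4" --pt "0.007 0 0.0002 0 0.4" --pt "0.006 0 0.0002 0 0.4" --pt "0.003 0 0.0001 0 0.4"

```text
clock: 6.23
position: [0.5852, 0.2924, 0.0121]
ee_rot: [0.994, -0.103, 0.015, -0.008]
ft_force: [0.6, -0.0, 0.0]
grip_width: 0.299
```

```bash
cat > line.py <<'E'
from side import *
g=cv2.cvtColor(ims,cv2.COLOR_RGB2GRAY).astype(float)
M0=np.array([[mat(P("scene",(u,v),.003)) for u in range(190,250)] for v in range(170,240)])
G=g[170:240,190:250]
m=(M0[...,1]>38)&(M0[...,1]<60)&(M0[...,0]>-10)&(M0[...,0]<20)&(G>90)
if m.any(): print("near line seen by scene x",np.percentile(M0[m][:,0],[5,50,95]),m.sum())
m=(M0[...,0]>25)&(M0[...,0]<110)&(abs(M0[...,1]-48)<10)&(G>90)
if m.any(): print("left line y",np.percentile(M0[m][:,1],[5,50,95]))
E
python3 line.py a3
```

```text
tcp mat [-21.53695819   0.61148461] [0.58524957 0.29237272 0.01208172] [ 0.9945 -0.1033  0.0155 -0.0083] [ 0.6 -0.   0. ]
head_l 0.77 [-53.7 264.6]
head_l 0.59 [ 19.2 241.7]
head_r 0.77 [-53.7 264.6]
head_r 0.59 [ 19.2 241.7]
toe 0.79 [-27.  256.8]
foot_l 0.87 [ 13.8 240.2]
foot_l 0.72 [-49.3 274.2]
scene ext [-43.45016849 -45.48478196] [21.57579929 34.96524436] ((-17.90229606628418, 2.0659446716308594), (99.36661529541016, 46.19618606567383), 45.7079963684082)
scene top ((-10.716278076171875, -2.232135772705078), (92.38851928710938, 29.90599250793457), 45.7079963684082) [0.07728824 0.08973212]
8 20 35 x [-15.3  17.6] y [25.6 32.3 33.6] slope dy/dx 0.158
20 35 38 x [-15.3  15.1] y [25.3 32.4 34.2] slope dy/dx 0.178
35 50 32 x [-13.4  19.2] y [31.5 32.9 34. ] slope dy/dx 0.055
50 65 10 x [-2.9 21.8] y [32.  33.2 34.8] slope dy/dx -0.118Traceback (most recent call last):
  File "line.py", line 3, in <module>
    M0=np.array([[mat(P("scene",(u,v),.003)) for u in range(190,250)] for v in range(170,240)])
                      ~^^^^^^^^^^^^^^^^^^^^
  File "h.py", line 4, in P
    i=camera_info(cam);K=np.array(i["camera_matrix"]);R=np.array(i["rotation"]);t=np.array(i["xyz"])
ValueError: time passes only in moves, steps and waits
```

```bash
cat > line.py <<'E'
from side import *
i=camera_info("scene");g=cv2.cvtColor(ims,cv2.COLOR_RGB2GRAY)
t=np.array(i["xyz"]);r=pts("scene",None,np.ones((384,512)))-t
M0=mat(t+r*((.003-t[2])/r[...,2])[...,None])
near=Xs[...,2]<.012
m=(M0[...,1]>36)&(M0[...,1]<46)&(abs(M0[...,0]-5)<18)&(g>90)&near
if m.any(): print("near line seen by scene x",np.percentile(M0[m][:,0],[5,50,95]),m.sum())
m=(M0[...,0]>30)&(M0[...,0]<110)&(abs(M0[...,1]-48)<12)&(g>90)&near
if m.any(): print("left line y",np.percentile(M0[m][:,1],[5,50,95]),m.sum())
E
python3 line.py a4 | grep -E "line|^8|^20|35 50"
```

```text
8 20 34 x [-14.7  17.3] y [24.1 32.4 34.5] slope dy/dx 0.207
20 35 37 x [-15.1  17. ] y [26.8 32.5 34.2] slope dy/dx 0.145
35 50 33 x [-14.2  18.4] y [31.1 32.7 34.2] slope dy/dx 0.074
near line seen by scene x [ 0.83339778  6.33315777 17.63050463] 10
left line y [43.46524926 47.50500183 51.55642971] 41
```

View pics/a4.png

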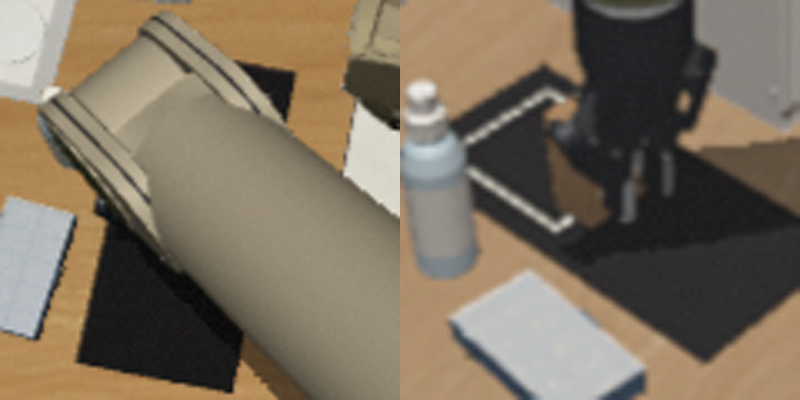

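Scene view: the carton is upright and square with the frame. Its toe is at mat x ≈ 19, against the near line at ≈ 5–9, and the line checks agree with the frame to about 1 mm. Now back off, rise and tip.

Request:
apply_moves --pt "-0.01 0 -0.0005 0 0.4" --pt "-0.012 0 -0.0005 0 0.4" --pt "0 0 -0.025 0 0.4" --pt "0 0 -0.028 0 0.4" --pt "0 0 -0.002 0 0.4"

```text
clock: 7.25
position: [0.5553, 0.2971, 0.0669]
ee_rot: [0.995, -0.102, 0.013, -0.007]
ft_force: [0.3, 0.4, 0.8]
grip_width: 0.299
```

```bash
python3 line.py | grep -E "tcp|line|^[0-9]"
```

```text
tcp mat [-51.84599072  -1.13872198] [0.55526195 0.29710273 0.06693257] [ 0.9946 -0.1024  0.0131 -0.0071] [0.3 0.4 0.8]
8 20 32 x [-16.1  17.2] y [27.1 32.6 33.8] slope dy/dx 0.171
20 35 36 x [-15.6  12.6] y [26.1 33.  34.2] slope dy/dx 0.173
35 50 36 x [-14.8  17.1] y [30.1 33.  34.2] slope dy/dx 0.057
50 65 36 x [-15.   17.3] y [28.9 32.8 34.3] slope dy/dx 0.089
65 78 40 x [-15.   15.5] y [26.7 32.6 34.6] slope dy/dx 0.203
near line seen by scene x [ 0.83339778  6.33315777 17.63050463] 10
left line y [43.46524926 47.50500183 51.55642971] 41
```

Request:
apply_moves --pt "0.012 0 0.0003 0 0.4" --pt "0.012 0 0.0003 0 0.4" --pt "0.008 0 0.0002 0 0.4" --pt "0.006 0 0.0002 0 0.4" --pt "0.006 0 0.0002 0 0.4"

```text
clock: 7.97
position: [0.6, 0.2843, 0.0578]
ee_rot: [0.995, -0.103, 0.009, -0.004]
ft_force: [0.7, 0.1, 1.3]
grip_width: 0.299
```

```bash
python3 line.py | grep -E "tcp|^[0-9]"
```

```text
tcp mat [-5.40587819 -4.18543221] [0.5999924  0.28425793 0.05782915] [ 0.9947 -0.1028  0.0086 -0.0039] [0.7 0.1 1.3]
8 20 18 x [ 8.5 35.1] y [30.  32.6 34.5] slope dy/dx 0.12
20 35 55 x [ 2.4 54.4] y [25.5 33.  34.4] slope dy/dx 0.093
35 50 74 x [ 8.8 70.6] y [24.3 32.4 34.2] slope dy/dx 0.108
50 65 65 x [30.  74.2] y [24.5 31.7 34.7] slope dy/dx 0.139
65 78 23 x [54.6 67.3] y [22.1 27.2 33.1] slope dy/dx 0.453
```

The carton is past balance and falling; I'll back away.

Request:
apply_moves --pt "-0.015 0 -0.015 0 0.4" --pt "-0.03 0 -0.02 0 0.4" --pt "-0.03 0 -0.02 0 0.4" --pt "-0.02 0.02 -0.03 0 0.4" --pt "0 0.03 -0.02 0 0.4"

```text
clock: 8.68
position: [0.4852, 0.2592, 0.1588]
ee_rot: [0.995, -0.098, 0.005, -0.003]
ft_force: [0.5, -0.1, 0.2]
grip_width: 0.301
```

Request:
apply_moves --pt "-0.015 0.038 -0.005 0 0.4" --pt "-0.01 0.04 0 0 0.4" --pt "-0.005 0.04 0 0 0.4" --pt "0 0.04 0 0 0.4" --pt "0 0.03 0 0 0.4"

```text
clock: 9.1
position: [0.4147, 0.0795, 0.1681]
ee_rot: [0.996, -0.093, 0.011, -0.006]
ft_force: [0.9, 0.0, -0.4]
grip_width: 0.298
```

```bash
python3 line.py f1 | grep -E "tcp|line|ext|^\(|^[0-9]"
```

```text
tcp mat [-142.94634568 -243.67923432] [0.41470952 0.07946752 0.16811459] [ 0.9956 -0.0928  0.0106 -0.0058] [ 0.9  0.  -0.4]
mat extents [ 22.86159674 -34.10642617] [104.74186822  36.47796626] z [0.03334764 0.03732674 0.04035744]
((63.88724899291992, 1.0437850952148438), (81.8048095703125, 70.10800170898438), 0.687029242515564) 657
scene ext [ 18.85291215 -34.13844089] [98.4848701  34.88944965] ((59.613121032714844, 0.06186676025390625), (73.44206237792969, 83.54810333251953), 88.6956787109375)Traceback (most recent call last):
  File "line.py", line 1, in <module>
    from side import *
  File "side.py", line 1, in <module>
    from st import *
  File "st.py", line 16, in <module>
    s2=s&(Xs[...,2]>.076);print("scene top",cv2.minAreaRect(Ms[s2].astype(np.float32)),np.percentile(Xs[s2][:,2],[5,95]))
                                                                                       ~~~~~~~~~~~~~^^^^^^^^^^^^^^^^^^^^
    return _quantile_unchecked(
        a, q, axis, out, overwrite_input, method, keepdims, weights)
    return _ureduce(a,
                    func=_quantile_ureduce_func,
    ...<5 lines>...
                    overwrite_input=overwrite_input,
                    method=method)
    r = func(a, **kwargs)
    result = _quantile(arr,
                       quantiles=q,
    ...<2 lines>...
                       out=out,
                       weights=wgt)
    slices_having_nans = np.isnan(arr[-1, ...])
                                  ~~~^^^^^^^^^
IndexError: index -1 is out of bounds for axis 0 with size 0
```

```bash
python3 - <<'E'
from h import *
a,_=camera("top");b,_=camera("scene")
a=cv2.resize(a[110:230,180:300],(400,400),interpolation=cv2.INTER_CUBIC);b=cv2.resize(b[160:260,180:280],(400,400),interpolation=cv2.INTER_CUBIC)
cv2.imwrite("pics/f2.png",np.hstack([a,b])[:,:,::-1])
E
```

```text
(no output)
```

View pics/f2.png

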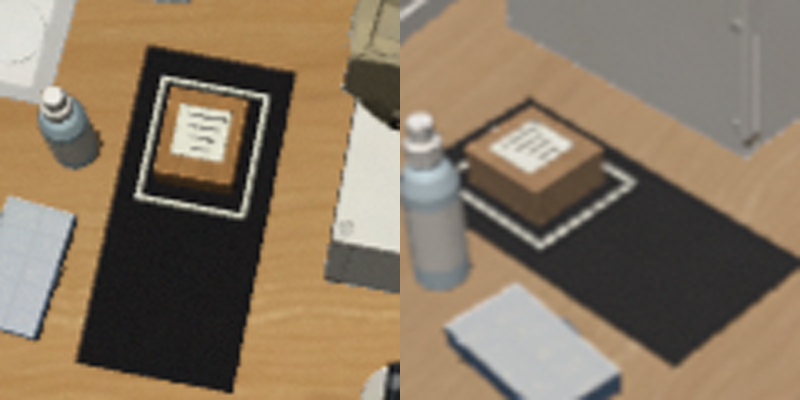

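The carton lies label up, centred in the frame at top crop (200,135), with dark mat showing between it and the lines. The bottle and screw box are where they were.

```bash
python3 -c "
from h import *
print(workorder.hand_in(), manip.get_obs()['clock'])"
```

```text
the job is handed in; nothing more can be done
the job is handed in; nothing more can be done
```

I slid the carton upright over the mat until its front bottom edge was about 14 mm past the outer edge of the near line. I then tipped it with a push near its top, backed the arm away and handed the job in at about 10 s of the 42 s allowed.

- **Carton:** It lies label up, square with the frame. It spans mat x of about 19–23 to 98–105 mm and y of about −34 to +36 mm. The frame's inner edges are at x 9 and 119 mm and y ±46 mm, so it is wholly inside.
- **Forces:** The wrist force readings I took stayed near 1 N.
- **Other things:** The bottle and screw box stood unmoved in the last picture. I did not re-measure the other items. The arm kept clear of them, but I did not check each one.
- **Checks that disagreed:** The two cameras differ by about 4 mm in x on the carton, which is well inside the margins. The last measuring script stopped on an empty selection after printing its main numbers, so I confirmed the result with a final picture.

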